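# Kit the street-furniture tray to its drawn template

### The arm

A 6-joint arm with a two-finger parallel gripper is mounted at the origin on the work surface. World frame = base frame: x ahead of the robot, y to its left, z up, the work surface at z = 0. Lengths are in m, angles in rad, forces in N, time in s.
With the tool pointing down it reaches from about 0.275 to 0.975 m from the base axis. Payload 8.4 kg.
Tool frame: the origin (TCP) lies at the very end of the fingers, on their centre line; the grasp point (between the pads) lies 19 mm behind it; z points along the fingers, y is the direction in which the jaws open and shut (so a half turn about z gives the same grasp; the last joint's range is limited). The gripper opens to 92 mm and grips with 3 to 60 N. Pads are 20 mm wide; open, the fingers measure 128 mm over their backs; the gripper's body (75 mm by 189 mm) begins 69 mm behind the grasp point.
Start: joints at [-0.002, 0.353, 1.633, -0, 1.155, -0.002], TCP at [0.625, -0, 0.215] pointing down, gripper open.
Joint ranges: [-2.63, 2.63], [-0.92, 2.1], [0.06, 2.66], [-1.3, 4.44], [0, 2.69], [-3.02, 3.02]. Speed limits (rad/s): [2.22, 2.22, 2.79, 3.14, 3.14, 3.14].

### API

Orientations are given as a rotation vector (axis times angle).
In Python, from rig import manip gives the robot as it stands.
- The arm moves only by the tool play_rows, never from a script. Its argument "steps" is a list of rows, each an object of numbers: "tx", "ty", "tz": the shift along the world's x, y, z in cm; "ax", "ay", "az": the turn, a rotation vector about the world's x, y, z in rad; "jaw": the finger opening in cm, from 0 to 9.19. In form: [{"tx": .., "ty": .., "tz": .., "ax": .., "ay": .., "az": .., "jaw": ..}, ...]. A call has 1 to 8 rows; each row is the pose to reach, as a shift and turn from the pose commanded when the call began; what a row does not reach only later rows make up. A row lasts 1/8 s, in which the tool goes at most 62.5 mm and 10.7 degrees, less where a joint would pass 70% of its speed; a pose out of reach is approached as far as the arm can. A call with a gripper value outside its range is refused whole. The fingers move at their own pace and stop on an object; "newtons" is the grip in N (left out, the last holds). Time passes only in rows, so rows that repeat a pose let the fingers close. It gives the time, the measured TCP pose, the force and the opening at its end, in the units of the state.
- manip.get_obs(): the state, without advancing time (a new reading comes with each control period).
- manip.camera(name): name is "scene" or "side" or "wrist"; returns the picture (420x560x3 uint8, red, green, blue); there is no depth.
- manip.camera_info(name): a dict with "K" (3x3 intrinsics, pixels), "eye" and "rotation" of the camera in the world; the wrist camera has in their place "mount" (4x4, takes a point from camera to tool coordinates, whose origin is the TCP and whose axes are the flange's). Camera axes: x right, y up, looking along -z (the intrinsics and any distortion apply to the point x, -y, -z); pixel columns grow to the right and rows downward; lengths in m; the calibration is good to about 2 mm. A picture is of the moment at which its call begins: read the wrist's pose just before it. camera_info takes no time and is no camera call.
- manip.hand_in(): hands the job in, once; it reports no verdict.
Trained networks look in the newest picture that a camera, given by its name, has taken for a name from the list of things; names that differ only in an ending like _2 or _b are one class to them, and where a whole thing is asked for, a point or a joint stands for the part that bears it (a point fixed in the world has none). Each returns a list of dicts, best first, with "confidence" (0 to 1); they miss things now and then, are a little off and sometimes report something else, mostly with a low value. They report only what shows in the picture. A call takes as long as a camera call.
- manip.boxes_of(camera, query): "bbox" ([left, top, width, height] in pixels, round what is visible of it).
- manip.pinpoint(camera, query): "location" ([row, column] in pixels: a listed point, or the origin of a listed thing).
The state is a dict: "t": time; "q": joint angles; "joint_velocities": joint speeds; "effort": joint torques, N m; "tcp_pos": TCP position; "eef_rot": TCP orientation; "wrist_force": force on the tool from outside, world axes, zero at the start; "moment": the same for the moment, N m; "gripper_width": finger opening in m.
Only numpy, scipy, OpenCV 4.12 (cv2) and the standard library are available. Lean on these libraries where they do the work, as an engineer would, in place of code of your own. Each camera call takes 0.05 s, during which the arm holds its last target.

### The job

Kit the tray to match its drawn template: stand the red post box upright inside the red circle, and lay the brass gas lamp down inside its lamp outline, foot on the drawn foot and lantern on the drawn lantern. Leave the green post box standing where it is.

Things in the scene. Friction and masses are not known exactly. Their poses are not given: they have to be found in the camera images.
- red_box: Model pillar post box, bright red plastic with a black foot band, standing upright on the bench: round, 73 mm tall, foot 33 mm across (lowest 6 mm), body 30 mm across from 6 to 58 mm, cap 32 mm across at 58 to 64 mm, then a low dome. About 60 g. Origin at the centre of its underside, z up its axis.
- gas_lamp: Brass model street lamp, black foot, amber lantern, lying on its side, axis 13 mm above the surface. 130 mm long, 90 g. Origin on the axis, in the middle of the foot block; x points along the post to the lantern. Along x in mm: foot -5 to 5 (26 square), step to 13 (18 square), round post 10 thick to 88, lantern 88 to 111 (26 square), finial to 125. Centre of mass near 47: grip there.
- tray: Wooden tray fixed to the bench, 180 (x) by 210 (y) mm, rim top 10 mm and white card floor 4 mm above the bench, rim 5 thick. Origin: centre of underside. Drawn on it: red ring, inside diameter 36, centre x +20, y -50, for the red post box; black lamp outline, 2 mm larger all round than the lamp, along x at y +45, foot (filled black) centre at x -58, lantern end towards +x (tip at x +67).
- green_box: Same model post box in dark green, a bystander, standing upright on the bench; the same sizes as the red one. Origin at the centre of its underside. It is not part of the kit.

How it is judged:
At the end, for the whole second after the job is handed in: Red box upright (10 deg) on the tray floor, centre within 15 mm of the circle's in tray x and y; lamp flat on the floor, foot within 15 mm of the drawn foot in tray x and y, axis within 12 deg, lantern at its drawn end; both at rest; green box within 20 mm of its start (x of red_box in the frame of tray between 0.005 and 0.035 m and y of red_box in the frame of tray between -0.065 and -0.035 m and z of red_box in the frame of tray between -0.001 and 0.009 m and angle between red_box's own z axis and vertical below 0.17 rad and x of gas_lamp in the frame of tray between -0.073 and -0.043 m and y of gas_lamp in the frame of tray between 0.03 and 0.06 m and z of gas_lamp in the frame of tray between 0.011 and 0.023 m and angle between the x axis of gas_lamp and the x axis of tray, either way round below 0.21 rad and x of tray in the frame of gas_lamp above 0 m and linear speed of each of red_box, gas_lamp below 0.02 m/s and distance of green_box from where it was at the start of the episode below 0.02 m); the robot touches nothing.
It fails at once if the green post box is moved or knocked over (distance of green_box from where it was at the start of the episode above 0.02 m or angle between green_box's own z axis and vertical above 0.5 rad).
It also fails if it takes over 64 s, if anything falls off the work surface, if the arm or the gripper's body presses on something with over 40 N, if the wrist force passes 120 N, or if a joint passes its speed limit or range.

## Working session

There is one attempt and no reset: what is moved stays moved. The work goes in short steps, Python scripts to look and compute and a tool call to move; the robot and the scene stay as the last step left them, time stands still between calls to the robot, and variables do not carry over. Pictures are saved under pics/ and viewed, and the job is handed in when it is done.

Besides the shell and the picture viewer there is one more tool, called after "Call:" by a JSON object that holds its "fn" and its "kwargs", one argument or row to a line. play_rows: Moves the arm, as the interface text tells. Its arguments: {"type":"object","properties":{"steps":{"type":"array"},"newtons":{"type":"number"}},"required":["steps"]}

```bash
ls; mkdir -p pics
python3 - <<'E'
from rig import manip
import cv2
o=manip.get_obs();print(o)
for n in ["scene","side","wrist"]:
    im=manip.camera(n);cv2.imwrite(f"pics/{n}0.png",im[:,:,::-1]);print(n,manip.camera_info(n))
    for q in ["red_box","gas_lamp","tray","green_box"]:
        print(q,manip.pinpoint(n,q)[:2])
E
```

```text
pics
{'t': 0.0, 'q': array([-2.40102199e-03,  3.53647588e-01,  1.63413570e+00,  3.55813789e-05,
        1.15521483e+00, -2.38786531e-03]), 'joint_velocities': array([-0.00051368, -0.00103728, -0.00052877,  0.0003159 , -0.00018578,
        0.00070027]), 'effort': array([-2.43486713e-03, -5.93846583e+01, -3.34216332e+01,  6.94100303e-02,
        2.34022352e-02, -1.15005114e-04]), 'tcp_pos': array([6.24494392e-01, 1.22761002e-05, 2.13863387e-01]), 'eef_rot': array([-2.22075115e+00, -2.22068998e+00,  1.52060949e-03]), 'wrist_force': array([ 0.41684273, -0.2575134 , -0.30581867]), 'moment': array([-0.0173786 , -0.00393838,  0.02512511]), 'gripper_width': 0.09181236549900954}
scene {'K': array([[442.32290279,   0.        , 271.16521187],
       [  0.        , 442.32290279, 219.03377033],
       [  0.        ,   0.        ,   1.        ]]), 'eye': array([ 1.03078448, -0.10236089,  0.60353681]), 'rotation': array([0.58371719, 0.52813781, 1.40468397])}
red_box [{'location': [281.4, 273.0], 'confidence': 0.97}]
gas_lamp [{'location': [178.4, 211.2], 'confidence': 0.77}]
tray [{'location': [222
[... 759 characters left out ...]
   1.        ]]), 'mount': array([[ 4.91569958e-05,  9.62624972e-01,  2.70837885e-01,
         7.67639576e-02],
       [ 9.99999994e-01, -2.02301705e-05, -1.09596662e-04,
         1.80133665e-04],
       [-1.00021387e-04,  2.70837889e-01, -9.62624967e-01,
        -1.70018886e-01],
       [ 0.00000000e+00,  0.00000000e+00,  0.00000000e+00,
         1.00000000e+00]])}
red_box [{'location': [238.8, 284.1], 'confidence': 0.9}, {'location': [314.9, 98.0], 'confidence': 0.29}]
gas_lamp [{'location': [314.9, 95.2], 'confidence': 0.94}]
tray [{'location': [28.2, 190.6], 'confidence': 0.61}, {'location': [382.7, 257.2], 'confidence': 0.23}]
green_box [{'location': [384.2, 256.7], 'confidence': 0.93}]
```

View pics/scene0.png

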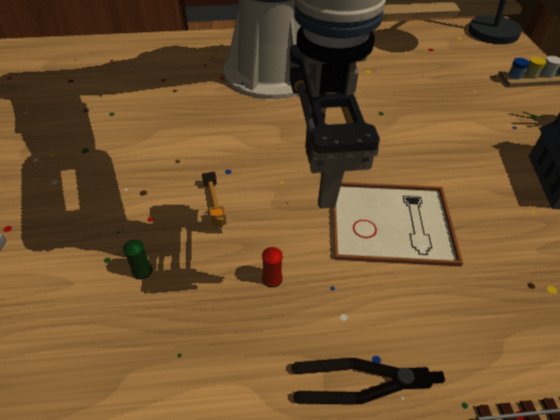

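View pics/side0.png

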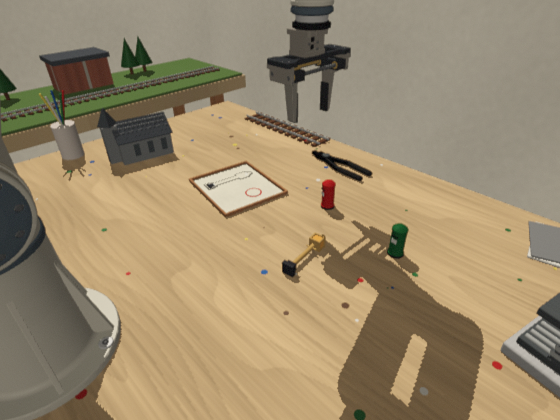

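View pics/wrist0.png

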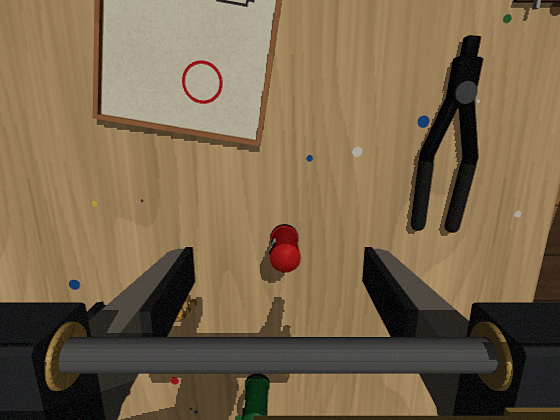

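The scene view shows the red box at about (272,268), the green box at (138,260), the lamp's foot at (209,178) with its lantern at (217,213), and the tray on the right. The lamp lies between the boxes and the base.

```bash
cat > h.py <<'E'
from rig import manip
import numpy as np, cv2
from scipy.spatial.transform import Rotation as R
def cam(n,o=None):
    i=manip.camera_info(n)
    if n=="wrist":
        o=o or manip.get_obs(); Rt=R.from_rotvec(o["eef_rot"]).as_matrix(); M=i["mount"]
        return i["K"],Rt@M[:3,3]+o["tcp_pos"],Rt@M[:3,:3]
    return i["K"],i["eye"],R.from_rotvec(i["rotation"]).as_matrix()
def ray(c,u,v):
    K,e,Rm=c; d=np.linalg.inv(K)@[u,v,1]; return e,Rm@[d[0],-d[1],-d[2]]
def onz(c,u,v,z):
    e,d=ray(c,u,v); return e+d*(z-e[2])/d[2]
def proj(c,P):
    K,e,Rm=c; p=Rm.T@(np.array(P)-e); q=K@[p[0],-p[1],-p[2]]; return q[:2]/q[2]
E
python3 - <<'E'
from h import *
for n in["scene","side","wrist"]:
    c=cam(n)
    P={"scene":dict(red=(273,281.4,0),green=(139.4,270.2,0),lfoot=(211.2,178.4,.013),tray=(390,222.4,0)),
    "side":dict(red=(327.9,206.1,0),green=(400,254,0),lfoot=(288.2,268.4,.013),tray=(235.6,189.4,0)),
    "wrist":dict(red=(284.1,238.8,0),green=(256.7,384.2,0),ring=(202,82,.004))}[n]
    for k,(u,v,z) in P.items(): print(n,k,onz(c,u,v,z).round(4))
    s=cv2.imread(f"pics/{n}0.png")
    if n=="scene": b=cv2.resize(s[160:300,100:300],None,fx=4,fy=4,interpolation=2);cv2.imwrite("pics/sa.png",b);cv2.imwrite("pics/sb.png",cv2.resize(s[170:280,320:475],None,fx=5,fy=5,interpolation=2))
    if n=="side": cv2.imwrite("pics/sc.png",cv2.resize(s[150:290,180:340],None,fx=4,fy=4,interpolation=2))
E
```

```text
scene red [ 0.6374 -0.0604  0.    ]
scene green [ 0.5944 -0.2773  0.    ]
scene lfoot [ 0.3999 -0.1566  0.013 ]
scene tray [0.5324 0.1623 0.    ]
side red [ 0.6317 -0.0645  0.    ]
side green [ 0.5996 -0.2832  0.    ]
side lfoot [ 0.3986 -0.1619  0.013 ]
side tray [0.5232 0.1575 0.    ]
wrist red [ 0.6323 -0.0632  0.    ]
wrist green [ 0.5957 -0.2748  0.    ]
wrist ring [0.5451 0.1131 0.004 ]
```

View pics/sa.png

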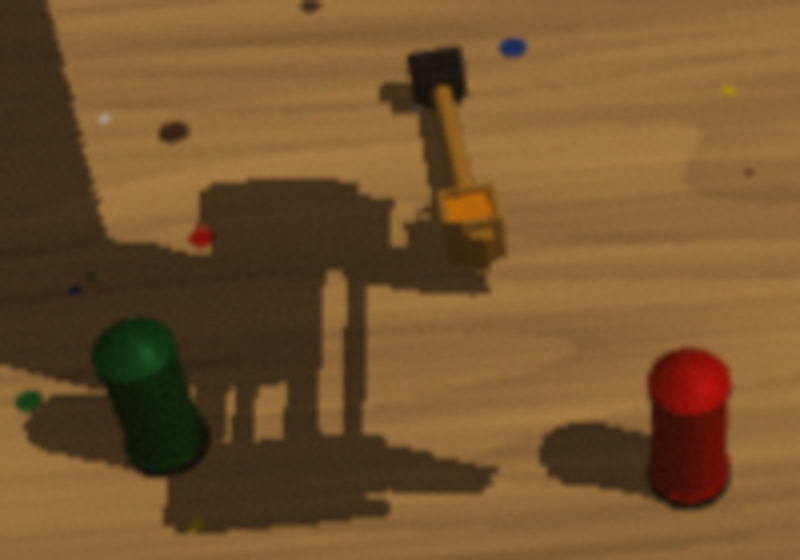

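View pics/sb.png

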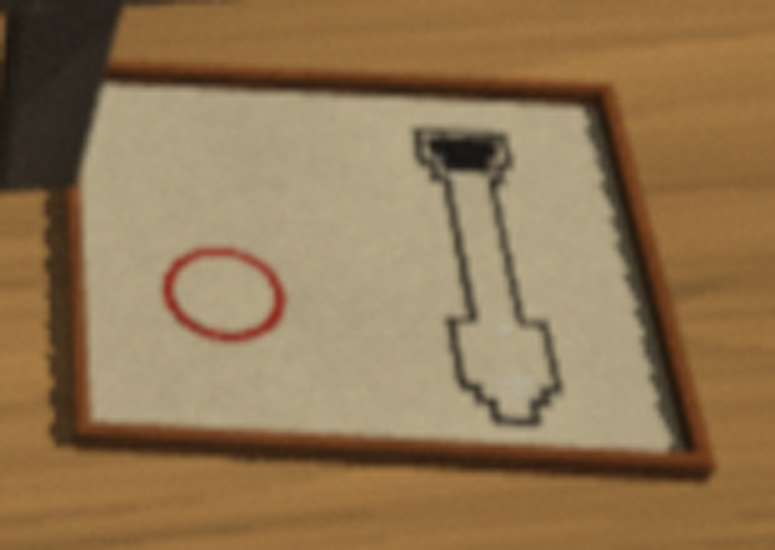

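View pics/sc.png

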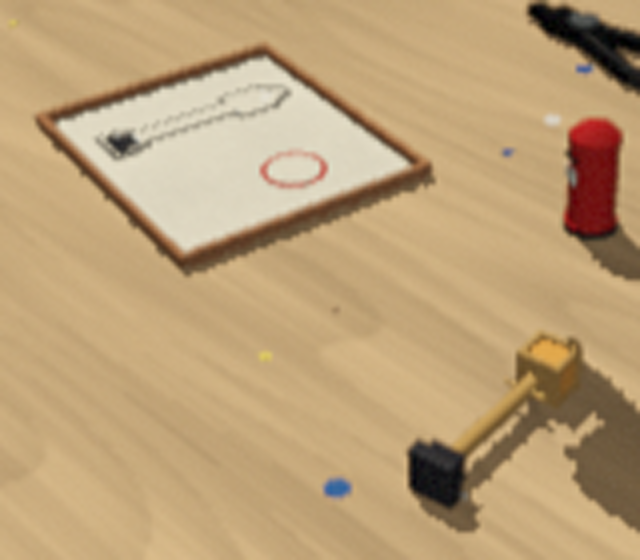

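Run:
```python
from h import *
from scipy.optimize import least_squares
cs={n:cam(n) for n in["scene","side","wrist"]}
H=.010
obs=[("scene",462.4,262.4,.09,.105,H),("scene",442.4,187.6,-.09,.105,H),("scene",336,256.4,.09,-.105,H),
("side",190.5,180,-.09,.105,H),("side",246.2,161.7,.09,.105,H),("side",287.5,191.7,.09,-.105,H),("side",226.2,214.5,-.09,-.105,H),
("scene",364.8,228.6,.02,-.05,.004),("side",253.5,192.2,.02,-.05,.004),("scene",412.6,200.8,-.058,.045,.004),("side",210.5,185.5,-.058,.045,.004),
("scene",423.4,254.4,.069,.045,.004),("side",252.5,173,.069,.045,.004),("wrist",202,82,.02,-.05,.004),("wrist",95,117,-.09,-.105,H),("wrist",258,150,.09,-.105,H)]
def f(p):
    out=[]
    for n,u,v,x,y,z in obs:
        w=[p[0]+x*np.cos(p[2])-y*np.sin(p[2]),p[1]+x*np.sin(p[2])+y*np.cos(p[2]),z]
        out+=list(proj(cs[n],w)-[u,v])
    return np.array(out)
s=least_squares(f,[.53,.16,0],loss="soft_l1");print(s.x);
for o,r in zip(obs,f(s.x).reshape(-1,2)):print(o[0],o[3:5],r.round(1), onz(cs[o[0]],o[1],o[2],o[5]).round(4))
print("lantern",onz(cs["scene"],216.9,211.6,.026),onz(cs["side"],317.6,237.6,.026))
```

```text
[ 0.53429744  0.16405463 -0.17485843]
scene (0.09, 0.105) [0.4 2. ] [0.6371 0.2527 0.01  ]
scene (-0.09, 0.105) [ 0.8 -0.3] [0.4645 0.2813 0.01  ]
scene (0.09, -0.105) [-1.9 -0. ] [0.605  0.0481 0.01  ]
side (-0.09, 0.105) [-1.5 -2.6] [0.4591 0.2682 0.01  ]
side (0.09, 0.105) [ 0.7 -1.9] [0.6318 0.2438 0.01  ]
side (0.09, -0.105) [ 0.6 -1.4] [0.5986 0.0412 0.01  ]
side (-0.09, -0.105) [-1.5 -0.9] [0.4277 0.0708 0.01  ]
scene (0.02, -0.05) [-0.5 -0.1] [0.5455 0.1121 0.004 ]
side (0.02, -0.05) [-0.  -0.8] [0.5428 0.1084 0.004 ]
scene (-0.058, 0.045) [ 0.2 -1. ] [0.4875 0.2173 0.004 ]
side (-0.058, 0.045) [-0.8 -0.4] [0.4852 0.215  0.004 ]
scene (0.069, 0.045) [-0.6 -0.3] [0.6108 0.1971 0.004 ]
side (0.069, 0.045) [-1.3 -1.4] [0.6074 0.1878 0.004 ]
wrist (0.02, -0.05) [0.3 1.8] [0.5451 0.1131 0.004 ]
wrist (-0.09, -0.105) [-2.9  1.3] [0.4306 0.0777 0.01  ]
wrist (0.09, -0.105) [ 1.3 -1.8] [0.6032 0.0431 0.01  ]
lantern [ 0.49979384 -0.14607624  0.026     ] [ 0.49642093 -0.14950043  0.026     ]
```

Call:
{"fn": "play_rows", "kwargs": {
  "steps": [
    {"tx": -6, "ty": -3},
    {"tx": -12, "ty": -6},
    {"tx": -17.8, "ty": -9},
    {"tx": -17.8, "ty": -9},
    {"tx": -17.8, "ty": -9},
    {"tx": -17.8, "ty": -9}
  ]
}}

```text
schema error: expected keys tx, ty, tz, ax, ay, az, jaw
```

Run:
```python
from h import *
o=manip.get_obs();c=cam("wrist",o);im=manip.camera("wrist")[:,:,::-1]
print(o["t"],o["tcp_pos"],o["eef_rot"],o["joint_velocities"].round(3))
cv2.imwrite("pics/w1.png",im);print(manip.pinpoint("wrist","gas_lamp")[:2])
for p in manip.pinpoint("wrist","gas_lamp")[:1]: print(onz(c,p["location"][1],p["location"][0],.013))
```

```text
0.75 [6.25005528e-01 1.89800228e-05 2.14609501e-01] [2.22139607e+00 2.22146822e+00 6.93661248e-05] [ 0.    -0.    -0.001 -0.001 -0.     0.   ]
[{'location': [314.4, 95.7], 'confidence': 0.66}]
[ 0.39862356 -0.15805175  0.013     ]
```

View pics/w1.png

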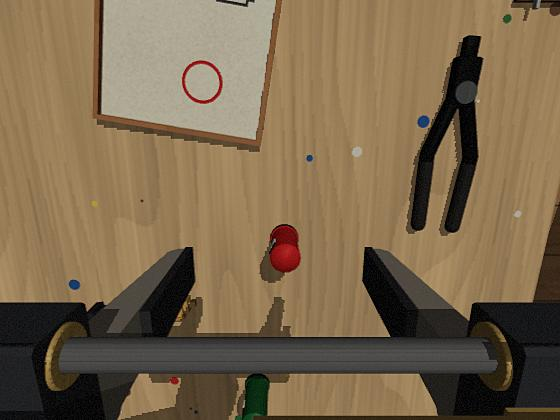

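Call:
{"fn": "play_rows", "kwargs": {
  "steps": [
    {"tx": -3, "ty": -4, "tz": 0, "ax": 0, "ay": 0, "az": -0.18, "jaw": 9.19},
    {"tx": -6, "ty": -8, "tz": 0, "ax": 0, "ay": 0, "az": -0.36, "jaw": 9.19},
    {"tx": -9, "ty": -12, "tz": 0, "ax": 0, "ay": 0, "az": -0.54, "jaw": 9.19},
    {"tx": -11.5, "ty": -15.4, "tz": 0, "ax": 0, "ay": 0, "az": -0.72, "jaw": 9.19},
    {"tx": -11.5, "ty": -15.4, "tz": 0, "ax": 0, "ay": 0, "az": -0.9, "jaw": 9.19},
    {"tx": -11.5, "ty": -15.4, "tz": 0, "ax": 0, "ay": 0, "az": -1.08, "jaw": 9.19},
    {"tx": -11.5, "ty": -15.4, "tz": 0, "ax": 0, "ay": 0, "az": -1.26, "jaw": 9.19},
    {"tx": -11.5, "ty": -15.4, "tz": 0, "ax": 0, "ay": 0, "az": -1.44, "jaw": 9.19}
  ]
}}

```text
t: 1.9
tcp_pos: [0.51, -0.1541, 0.2147]
eef_rot: [3.135, 0.196, 0.0]
wrist_force: [0.8, -0.4, 0.5]
gripper_width: 0.092
```

Call:
{"fn": "play_rows", "kwargs": {
  "steps": [
    {"tx": 0, "ty": 0, "tz": 0, "ax": 0, "ay": 0, "az": -0.03, "jaw": 9.19},
    {"tx": 0, "ty": 0, "tz": 0, "ax": 0, "ay": 0, "az": -0.03, "jaw": 9.19},
    {"tx": 0, "ty": 0, "tz": 0, "ax": 0, "ay": 0, "az": -0.03, "jaw": 9.19}
  ]
}}

```text
t: 2.28
tcp_pos: [0.51, -0.154, 0.2146]
eef_rot: [3.137, 0.162, 0.0]
wrist_force: [-0.0, 0.6, -0.5]
gripper_width: 0.092
```

Run:
```python
from h import *
o=manip.get_obs();c=cam("wrist",o);im=manip.camera("wrist")[:,:,::-1]
print(o["t"],o["tcp_pos"],R.from_rotvec(o["eef_rot"]).as_matrix().round(3),o["joint_velocities"].round(3),o["q"].round(2))
cv2.imwrite("pics/w1.png",im)
for p in manip.pinpoint("wrist","gas_lamp")[:1]: print(p,onz(c,p["location"][1],p["location"][0],.013))
```

```text
2.275 [ 0.5100225  -0.15398504  0.21459707] [[ 0.995  0.103  0.   ]
 [ 0.103 -0.995  0.   ]
 [ 0.     0.    -1.   ]] [-0.001 -0.001  0.    -0.    -0.001  0.011] [-0.3   0.21  1.83  0.    1.1   1.17]
{'location': [281.5, 276.8], 'confidence': 0.78} [ 0.39711151 -0.16350642  0.013     ]
```

View pics/w1.png

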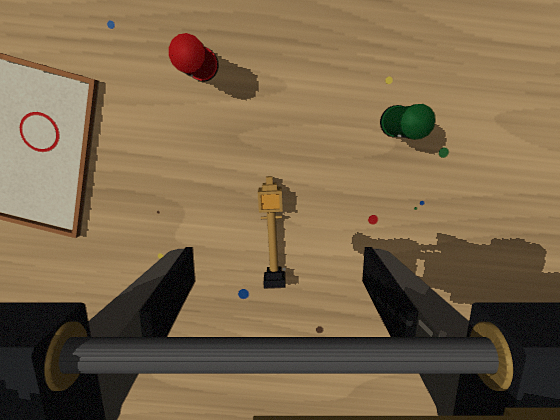

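Run:
```python
from h import *
c=cam("wrist")
for u,v,z in [(274,279,.02),(273,265,.018),(272,240,.018),(270.5,214,.018),(270,201,.026),(268.5,178,.015)]: print(onz(c,u,v,z).round(4))
im=cv2.imread("pics/w1.png");cv2.imwrite("pics/w1c.png",cv2.resize(im[160:300,210:340],None,fx=4,fy=4,interpolation=2))
```

```text
[ 0.4036 -0.1594  0.02  ]
[ 0.4204 -0.1566  0.018 ]
[ 0.4513 -0.1524  0.018 ]
[ 0.482  -0.1477  0.018 ]
[ 0.4988 -0.1457  0.026 ]
[ 0.5218 -0.1416  0.015 ]
```

View pics/w1c.png

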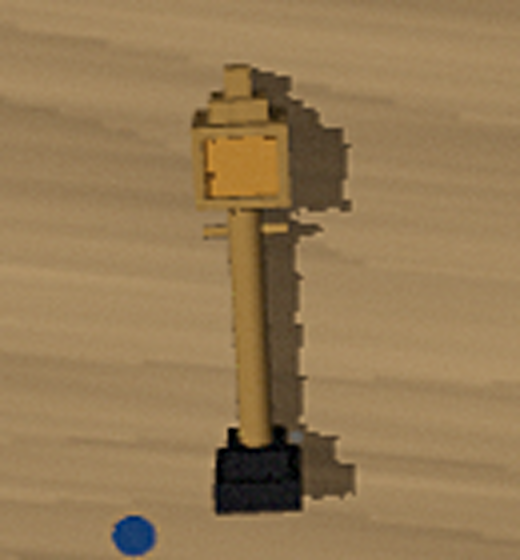

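Call:
{"fn": "play_rows", "kwargs": {
  "steps": [
    {"tx": -5, "ty": 0.1, "tz": -2, "ax": 0, "ay": 0, "az": 0.04, "jaw": 6},
    {"tx": -6.35, "ty": 0.12, "tz": -7, "ax": 0, "ay": 0, "az": 0.04, "jaw": 6},
    {"tx": -6.35, "ty": 0.12, "tz": -12, "ax": 0, "ay": 0, "az": 0.04, "jaw": 6},
    {"tx": -6.35, "ty": 0.12, "tz": -16, "ax": 0, "ay": 0, "az": 0.04, "jaw": 6},
    {"tx": -6.35, "ty": 0.12, "tz": -19, "ax": 0, "ay": 0, "az": 0.04, "jaw": 6},
    {"tx": -6.35, "ty": 0.12, "tz": -20.5, "ax": 0, "ay": 0, "az": 0.04, "jaw": 6},
    {"tx": -6.35, "ty": 0.12, "tz": -21.1, "ax": 0, "ay": 0, "az": 0.04, "jaw": 6},
    {"tx": -6.35, "ty": 0.12, "tz": -21.1, "ax": 0, "ay": 0, "az": 0.04, "jaw": 6}
  ]
}}

```text
t: 3.38
tcp_pos: [0.4469, -0.1529, 0.004]
eef_rot: [3.134, 0.221, 0.001]
wrist_force: [0.1, 0.8, 0.6]
gripper_width: 0.0599
```

Call:
{"fn": "play_rows", "kwargs": {
  "steps": [
    {"tx": 0, "ty": 0, "tz": 0, "ax": 0, "ay": 0, "az": 0, "jaw": 3},
    {"tx": 0, "ty": 0, "tz": 0, "ax": 0, "ay": 0, "az": 0, "jaw": 0},
    {"tx": 0, "ty": 0, "tz": 0, "ax": 0, "ay": 0, "az": 0, "jaw": 0},
    {"tx": 0, "ty": 0, "tz": 0, "ax": 0, "ay": 0, "az": 0, "jaw": 0},
    {"tx": 0, "ty": 0, "tz": 0, "ax": 0, "ay": 0, "az": 0, "jaw": 0},
    {"tx": 0, "ty": 0, "tz": 0, "ax": 0, "ay": 0, "az": 0, "jaw": 0}
  ],
  "newtons": 20
}}

```text
t: 4.12
tcp_pos: [0.4465, -0.1528, 0.0036]
eef_rot: [-3.134, -0.221, 0.0]
wrist_force: [-0.4, -0.3, 1.4]
gripper_width: 0.0091
```

Call:
{"fn": "play_rows", "kwargs": {
  "steps": [
    {"tx": 0, "ty": 0, "tz": 2, "ax": 0, "ay": 0, "az": 0, "jaw": 0},
    {"tx": 0, "ty": 0, "tz": 6, "ax": 0, "ay": 0, "az": 0, "jaw": 0},
    {"tx": 0, "ty": 0, "tz": 11, "ax": 0, "ay": 0, "az": 0, "jaw": 0},
    {"tx": 1, "ty": 4, "tz": 14, "ax": 0, "ay": 0, "az": -0.05, "jaw": 0},
    {"tx": 2, "ty": 9, "tz": 14, "ax": 0, "ay": 0, "az": -0.1, "jaw": 0},
    {"tx": 3, "ty": 14, "tz": 14, "ax": 0, "ay": 0, "az": -0.15, "jaw": 0},
    {"tx": 4, "ty": 19, "tz": 14, "ax": 0, "ay": 0, "az": -0.2, "jaw": 0},
    {"tx": 5, "ty": 24, "tz": 14, "ax": 0, "ay": 0, "az": -0.25, "jaw": 0}
  ]
}}

```text
t: 5.12
tcp_pos: [0.4965, 0.0889, 0.1435]
eef_rot: [3.137, -0.174, 0.0]
wrist_force: [0.8, -0.7, 0.1]
gripper_width: 0.0094
```

Call:
{"fn": "play_rows", "kwargs": {
  "steps": [
    {"tx": 1.5, "ty": 4, "tz": 0, "ax": 0, "ay": 0, "az": -0.05, "jaw": 0},
    {"tx": 2.5, "ty": 8, "tz": 0, "ax": 0, "ay": 0, "az": -0.07, "jaw": 0},
    {"tx": 3.5, "ty": 12.2, "tz": 0, "ax": 0, "ay": 0, "az": -0.07, "jaw": 0},
    {"tx": 3.5, "ty": 12.2, "tz": 0, "ax": 0, "ay": 0, "az": -0.07, "jaw": 0},
    {"tx": 3.5, "ty": 12.2, "tz": 0, "ax": 0, "ay": 0, "az": -0.07, "jaw": 0}
  ]
}}

```text
t: 5.75
tcp_pos: [0.5308, 0.2087, 0.1431]
eef_rot: [3.128, -0.28, -0.002]
wrist_force: [-0.1, -0.4, 0.2]
gripper_width: 0.0092
```

Run:
```python
from h import *
o=manip.get_obs();c=cam("wrist",o);im=manip.camera("wrist")[:,:,::-1]
s=manip.camera("side")[:,:,::-1]
print(o["t"],o["tcp_pos"],o["wrist_force"],o["gripper_width"],R.from_rotvec(o["eef_rot"]).as_matrix()[:,0])
cv2.imwrite("pics/w2.png",np.hstack([im,s[100:260,160:400].repeat(2,0).repeat(2,1)[:420,:240*2]][:1]))
cv2.imwrite("pics/s2.png",cv2.resize(s[60:260,140:400],None,fx=3,fy=3,interpolation=2))
```

```text
5.75 [0.53080288 0.20872914 0.14309163] [-0.13812007 -0.36110442  0.22684334] 0.009203004217807117 [ 0.98409833 -0.17762129 -0.00107437]
```

View pics/w2.png

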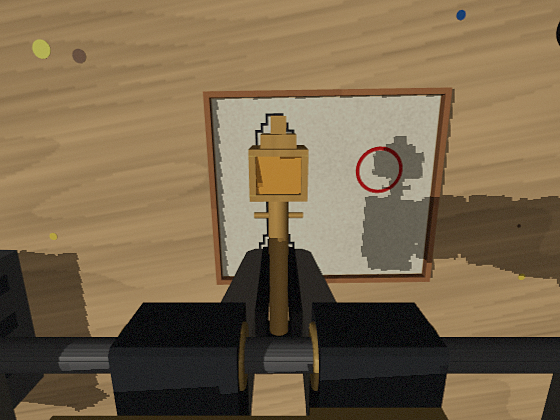

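View pics/s2.png

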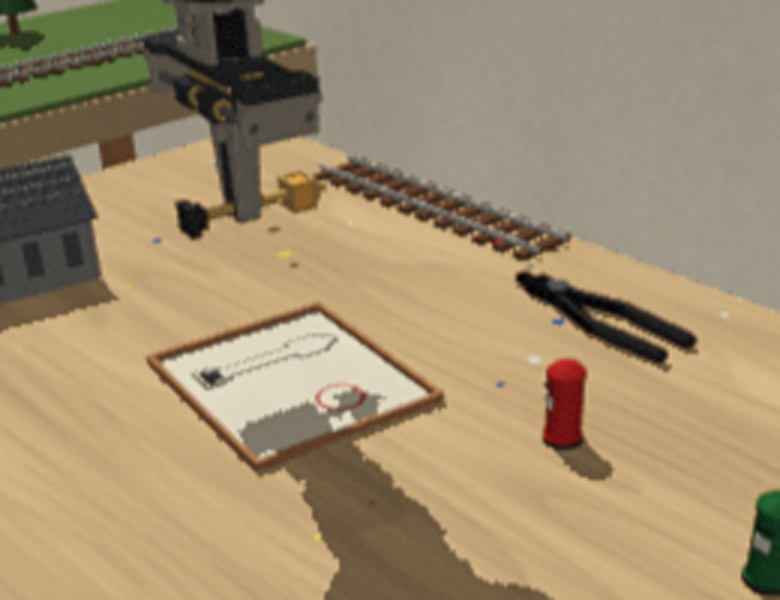

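The wrist view shows the lamp held level and lined up with its outline. The tray corners are at (205,93), (452,89), (428,280) and (218,283), and the ring is at (379,170). I'll use these to refine the tray pose.

Run:
```python
from h import *
from scipy.optimize import least_squares
c=cam("wrist");H=.01
obs=[(205,93,.09,.105,H),(452,89,.09,-.105,H),(428,280,-.09,-.105,H),(218,283,-.09,.105,H),(379,170,.02,-.05,.004)]
def W(p,x,y,z): return [p[0]+x*np.cos(p[2])-y*np.sin(p[2]),p[1]+x*np.sin(p[2])+y*np.cos(p[2]),z]
f=lambda p:np.concatenate([proj(c,W(p,x,y,z))-[u,v] for u,v,x,y,z in obs])
s=least_squares(f,[.53,.16,-.17]);p=s.x;print(p,s.fun.round(1))
print("lampgrip",W(p,-.011,.045,0),"ring",W(p,.02,-.05,0))
for u,v,z in [(279,175,.143+.013-.004+.013)]: print("lantern",onz(c,u,v,.166), onz(c,u,v,.155))
```

```text
[ 0.53251368  0.16450088 -0.16636352] [-1.7 -1.6  0.8 -1.2  1.7  2.  -1.3  1.7  0.6  0.6]
lampgrip [np.float64(0.5291174251830092), np.float64(0.21070115789471205), 0] ring [np.float64(0.5439576913754276), np.float64(0.11187926508072996), 0]
lantern [0.58267264 0.19879358 0.166     ] [0.5808913  0.19908991 0.155     ]
```

Call:
{"fn": "play_rows", "kwargs": {
  "steps": [
    {"tx": -0.1, "ty": 0.15, "tz": -4, "ax": 0, "ay": 0, "az": 0.01, "jaw": 0},
    {"tx": -0.1, "ty": 0.15, "tz": -8, "ax": 0, "ay": 0, "az": 0.01, "jaw": 0},
    {"tx": -0.1, "ty": 0.15, "tz": -11, "ax": 0, "ay": 0, "az": 0.01, "jaw": 0},
    {"tx": -0.1, "ty": 0.15, "tz": -12.5, "ax": 0, "ay": 0, "az": 0.01, "jaw": 0},
    {"tx": -0.1, "ty": 0.15, "tz": -13.2, "ax": 0, "ay": 0, "az": 0.01, "jaw": 0},
    {"tx": -0.1, "ty": 0.15, "tz": -13.5, "ax": 0, "ay": 0, "az": 0.01, "jaw": 0},
    {"tx": -0.1, "ty": 0.15, "tz": -13.5, "ax": 0, "ay": 0, "az": 0.01, "jaw": 0},
    {"tx": -0.1, "ty": 0.15, "tz": -13.5, "ax": 0, "ay": 0, "az": 0.01, "jaw": 0}
  ]
}}

```text
t: 6.85
tcp_pos: [0.531, 0.2109, 0.0093]
eef_rot: [-3.13, 0.265, -0.002]
wrist_force: [0.0, -0.6, -0.8]
gripper_width: 0.0092
```

Call:
{"fn": "play_rows", "kwargs": {
  "steps": [
    {"tx": 0, "ty": 0, "tz": 0, "ax": 0, "ay": 0, "az": 0, "jaw": 2},
    {"tx": 0, "ty": 0, "tz": 0, "ax": 0, "ay": 0, "az": 0, "jaw": 4},
    {"tx": 0, "ty": 0, "tz": 0, "ax": 0, "ay": 0, "az": 0, "jaw": 4},
    {"tx": 0, "ty": 0, "tz": 2, "ax": 0, "ay": 0, "az": 0, "jaw": 4},
    {"tx": 0, "ty": 0, "tz": 7, "ax": 0, "ay": 0, "az": 0, "jaw": 6},
    {"tx": 0, "ty": 0, "tz": 13, "ax": 0, "ay": 0, "az": 0, "jaw": 8},
    {"tx": 0, "ty": 0, "tz": 19, "ax": 0, "ay": 0, "az": 0, "jaw": 9},
    {"tx": 0, "ty": 0, "tz": 19, "ax": 0, "ay": 0, "az": 0, "jaw": 9}
  ]
}}

```text
t: 7.85
tcp_pos: [0.5334, 0.2118, 0.2037]
eef_rot: [-3.126, 0.265, -0.013]
wrist_force: [0.5, -0.4, -0.5]
gripper_width: 0.078
```

Call:
{"fn": "play_rows", "kwargs": {
  "steps": [
    {"tx": 3, "ty": -5, "tz": 1, "ax": 0, "ay": 0, "az": 0, "jaw": 9.19},
    {"tx": 6, "ty": -10, "tz": 1, "ax": 0, "ay": 0, "az": 0, "jaw": 9.19},
    {"tx": 9, "ty": -15, "tz": 1, "ax": 0, "ay": 0, "az": 0, "jaw": 9.19},
    {"tx": 12, "ty": -20, "tz": 1, "ax": 0, "ay": 0, "az": 0, "jaw": 9.19},
    {"tx": 14.5, "ty": -24.5, "tz": 1, "ax": 0, "ay": 0, "az": 0, "jaw": 9.19},
    {"tx": 16, "ty": -27.2, "tz": 1, "ax": 0, "ay": 0, "az": 0, "jaw": 9.19},
    {"tx": 16, "ty": -27.2, "tz": 1, "ax": 0, "ay": 0, "az": 0, "jaw": 9.19},
    {"tx": 16, "ty": -27.2, "tz": 1, "ax": 0, "ay": 0, "az": 0, "jaw": 9.19}
  ]
}}

```text
t: 8.85
tcp_pos: [0.6896, -0.0607, 0.2073]
eef_rot: [-3.13, 0.266, 0.003]
wrist_force: [0.6, 0.9, -0.3]
gripper_width: 0.0917
```

Run:
```python
from h import *
o=manip.get_obs();c=cam("wrist",o);im=manip.camera("wrist")[:,:,::-1]
print(o["t"],o["tcp_pos"],R.from_rotvec(o["eef_rot"]).as_matrix()[:,0],o["joint_velocities"].round(3))
for n in["red_box","gas_lamp","tray"]:
  for p in manip.pinpoint("wrist",n)[:1]: print(n,p,onz(c,p["location"][1],p["location"][0],.017 if n=="gas_lamp" else 0))
b=manip.boxes_of("wrist","red_box")[:1];print(b)
s=manip.camera("scene")[:,:,::-1]
cv2.imwrite("pics/w3.png",im);cv2.imwrite("pics/s3.png",cv2.resize(s[170:280,320:475],None,fx=5,fy=5,interpolation=2))
```

```text
8.85 [ 0.68960962 -0.06071541  0.20734807] [ 0.98568968 -0.16855716 -0.00208465] [ 0.017 -0.012  0.001 -0.002  0.001 -0.002]
red_box {'location': [235.3, 288.5], 'confidence': 0.96} [ 0.63150017 -0.06249421  0.        ]
[{'bbox': [275.0, 219.9, 32.0, 50.2], 'confidence': 0.72}]
```

View pics/w3.png

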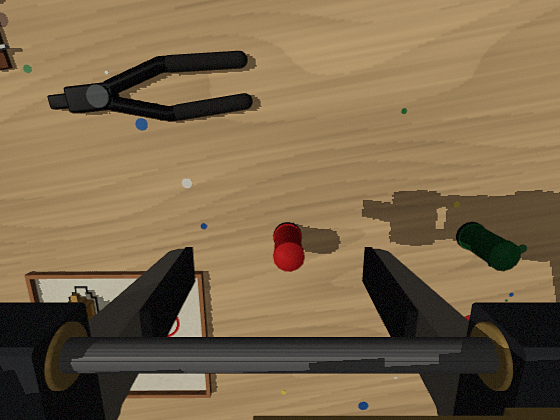

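View pics/s3.png

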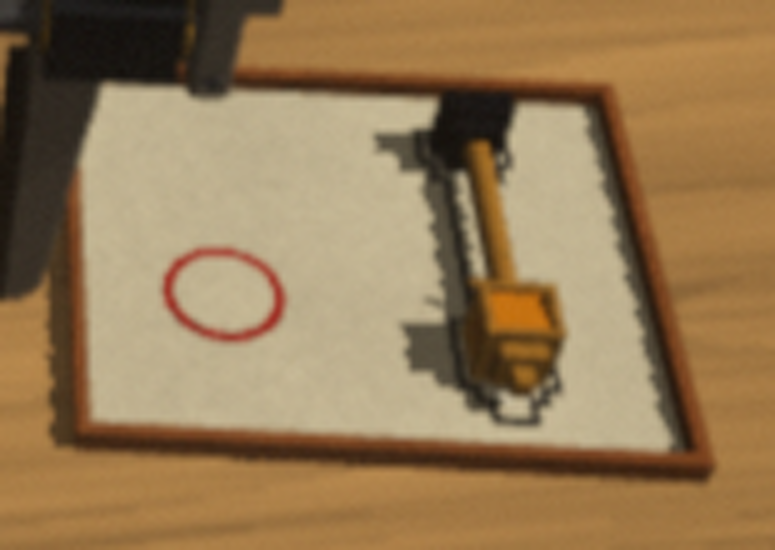

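Call:
{"fn": "play_rows", "kwargs": {
  "steps": [
    {"tx": -4, "ty": -0.1, "tz": -3, "ax": 0, "ay": 0, "az": 0, "jaw": 9.19},
    {"tx": -5.75, "ty": -0.15, "tz": -6, "ax": 0, "ay": 0, "az": 0, "jaw": 9.19},
    {"tx": -5.75, "ty": -0.15, "tz": -10, "ax": 0, "ay": 0, "az": 0, "jaw": 9.19},
    {"tx": -5.75, "ty": -0.15, "tz": -14, "ax": 0, "ay": 0, "az": 0, "jaw": 9.19},
    {"tx": -5.75, "ty": -0.15, "tz": -17, "ax": 0, "ay": 0, "az": 0, "jaw": 9.19},
    {"tx": -5.75, "ty": -0.15, "tz": -18.5, "ax": 0, "ay": 0, "az": 0, "jaw": 9.19},
    {"tx": -5.75, "ty": -0.15, "tz": -18.5, "ax": 0, "ay": 0, "az": 0, "jaw": 9.19},
    {"tx": -5.75, "ty": -0.15, "tz": -18.5, "ax": 0, "ay": 0, "az": 0, "jaw": 6}
  ]
}}

```text
t: 10.15
tcp_pos: [0.634, -0.0628, 0.0249]
eef_rot: [3.13, -0.265, 0.003]
wrist_force: [-0.3, -0.3, 0.4]
gripper_width: 0.0841
```

Call:
{"fn": "play_rows", "kwargs": {
  "steps": [
    {"tx": 0, "ty": 0, "tz": 0, "ax": 0, "ay": 0, "az": 0, "jaw": 4.5},
    {"tx": 0, "ty": 0, "tz": 0, "ax": 0, "ay": 0, "az": 0, "jaw": 4},
    {"tx": 0, "ty": 0, "tz": 0, "ax": 0, "ay": 0, "az": 0, "jaw": 3.5},
    {"tx": 0, "ty": 0, "tz": 0, "ax": 0, "ay": 0, "az": 0, "jaw": 3},
    {"tx": 0, "ty": 0, "tz": 0, "ax": 0, "ay": 0, "az": 0, "jaw": 2},
    {"tx": 0, "ty": 0, "tz": 0, "ax": 0, "ay": 0, "az": 0, "jaw": 2},
    {"tx": 0, "ty": 0, "tz": 0, "ax": 0, "ay": 0, "az": 0, "jaw": 2},
    {"tx": 0, "ty": 0, "tz": 0, "ax": 0, "ay": 0, "az": 0, "jaw": 2}
  ],
  "newtons": 15
}}

```text
t: 11.15
tcp_pos: [0.633, -0.0628, 0.0236]
eef_rot: [3.13, -0.265, -0.0]
wrist_force: [0.4, 0.9, -0.5]
gripper_width: 0.031
```

Call:
{"fn": "play_rows", "kwargs": {
  "steps": [
    {"tx": 0, "ty": 0, "tz": 1.5, "ax": 0, "ay": 0, "az": 0, "jaw": 2},
    {"tx": 0, "ty": 0, "tz": 4, "ax": 0, "ay": 0, "az": 0, "jaw": 2},
    {"tx": -2, "ty": 3, "tz": 7, "ax": 0, "ay": 0, "az": 0, "jaw": 2},
    {"tx": -4, "ty": 7, "tz": 7, "ax": 0, "ay": 0, "az": 0, "jaw": 2},
    {"tx": -6, "ty": 11, "tz": 7, "ax": 0, "ay": 0, "az": 0, "jaw": 2},
    {"tx": -8, "ty": 15, "tz": 7, "ax": 0, "ay": 0, "az": 0, "jaw": 2},
    {"tx": -8.85, "ty": 17.5, "tz": 7, "ax": 0, "ay": 0, "az": 0, "jaw": 2},
    {"tx": -8.85, "ty": 17.5, "tz": 7, "ax": 0, "ay": 0, "az": 0, "jaw": 2}
  ]
}}

```text
t: 12.15
tcp_pos: [0.5443, 0.1136, 0.0946]
eef_rot: [-3.13, 0.262, -0.001]
wrist_force: [0.7, 1.0, -0.7]
gripper_width: 0.0309
```

Call:
{"fn": "play_rows", "kwargs": {
  "steps": [
    {"tx": 0, "ty": 0, "tz": 0, "ax": 0, "ay": 0, "az": 0, "jaw": 2},
    {"tx": 0, "ty": 0, "tz": 0, "ax": 0, "ay": 0, "az": 0, "jaw": 2}
  ]
}}

```text
t: 12.4
tcp_pos: [0.545, 0.1113, 0.0938]
eef_rot: [3.13, -0.267, 0.001]
wrist_force: [1.1, 0.3, -1.1]
gripper_width: 0.0311
```

Run:
```python
from h import *
o=manip.get_obs();im=manip.camera("wrist")[:,:,::-1]
s=manip.camera("side")[:,:,::-1]
print(o["t"],o["tcp_pos"],o["gripper_width"],manip.pinpoint("wrist","red_box")[:1],manip.pinpoint("side","red_box")[:1])
c=cam("side");print(proj(c,[*o["tcp_pos"][:2],o["tcp_pos"][2]-.0236]))
c=cam("wrist",o);print(proj(c,[*o["tcp_pos"][:2],o["tcp_pos"][2]-.0236]))
cv2.imwrite("pics/w4.png",im);cv2.imwrite("pics/s4.png",cv2.resize(s[60:260,140:400],None,fx=3,fy=3,interpolation=2))
```

```text
12.4 [0.54498851 0.11129567 0.09380807] 0.03106378192622444 [{'location': [249.6, 275.4], 'confidence': 0.83}] [{'location': [168.2, 254.6], 'confidence': 0.69}]
[251.89456613 168.5521283 ]
[278.89770246 248.17055209]
```

View pics/w4.png

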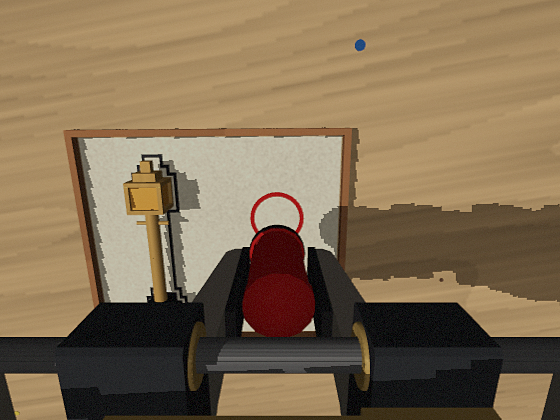

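View pics/s4.png

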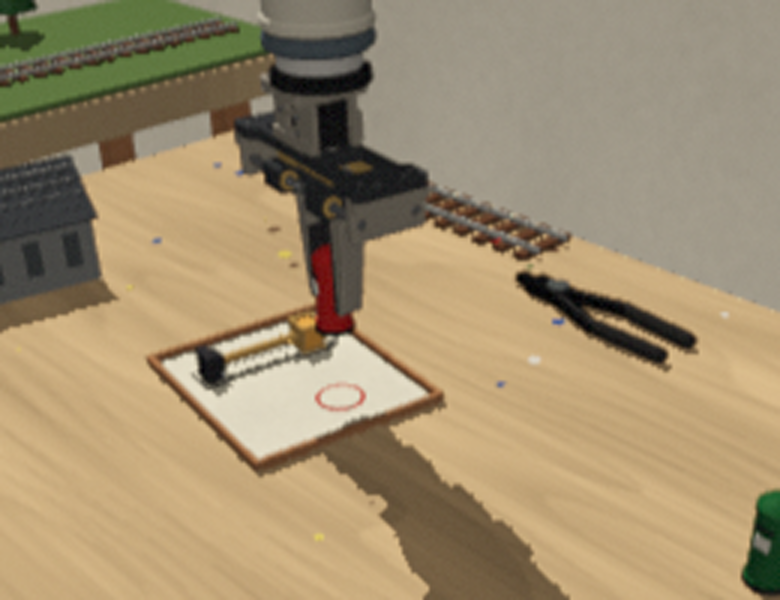

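Run:
```python
from h import *
c=cam("wrist")
print("ring",onz(c,277,217,.004))
c0=cam("side")
print("lantern top",onz(c,148,198,.030),"lantern foot/tip",onz(c,146.5,166,.017),"post",onz(c,153,222,.022),onz(c,158,290,.022))
print("outline tip",onz(c,151,155,.004), onz(c,162,155,.004))
print("pred lamp pts: lantern px if perfect")
p=[.533,.164,-.17]
W=lambda x,y,z:[p[0]+x*np.cos(p[2])-y*np.sin(p[2]),p[1]+x*np.sin(p[2])+y*np.cos(p[2]),z]
print(proj(c,W(.0415,.045,.030)),W(.0415,.045,.03),proj(c,W(.067,.045,.017)))
```

```text
ring [0.54538272 0.11291172 0.004     ]
lantern top [0.58206323 0.19889497 0.03      ] lantern foot/tip [0.6031989  0.19905026 0.017     ] post [0.56237449 0.20363376 0.022     ] [0.50727071 0.21479989 0.022     ]
outline tip [0.60978773 0.1986913  0.004     ] [0.60837678 0.19047397 0.004     ]
pred lamp pts: lantern px if perfect
[144.87608678 199.31354158] [np.float64(0.5815149735347617), np.float64(0.2013302470246499), 0.03] [147.91961073 160.8228513 ]
```

Call:
{"fn": "play_rows", "kwargs": {
  "steps": [
    {"tx": 0, "ty": 0.05, "tz": -2.5, "ax": 0, "ay": 0, "az": 0, "jaw": 2},
    {"tx": 0, "ty": 0.05, "tz": -4.5, "ax": 0, "ay": 0, "az": 0, "jaw": 2},
    {"tx": 0, "ty": 0.05, "tz": -5.8, "ax": 0, "ay": 0, "az": 0, "jaw": 2},
    {"tx": 0, "ty": 0.05, "tz": -6.4, "ax": 0, "ay": 0, "az": 0, "jaw": 2},
    {"tx": 0, "ty": 0.05, "tz": -6.55, "ax": 0, "ay": 0, "az": 0, "jaw": 2},
    {"tx": 0, "ty": 0.05, "tz": -6.55, "ax": 0, "ay": 0, "az": 0, "jaw": 2},
    {"tx": 0, "ty": 0.05, "tz": -6.55, "ax": 0, "ay": 0, "az": 0, "jaw": 2}
  ]
}}

```text
t: 13.48
tcp_pos: [0.5449, 0.1128, 0.0286]
eef_rot: [-3.13, 0.265, -0.001]
wrist_force: [-0.1, 0.7, -0.2]
gripper_width: 0.031
```

Run:
```python
from h import *
o=manip.get_obs();print(o["tcp_pos"],o["wrist_force"],o["joint_velocities"].round(3))
```

```text
[0.54491418 0.11278271 0.02862441] [-0.06542971  0.69776295 -0.19131246] [-0.     0.001  0.    -0.    -0.     0.002]
```

Call:
{"fn": "play_rows", "kwargs": {
  "steps": [
    {"tx": 0, "ty": 0, "tz": -0.07, "ax": 0, "ay": 0, "az": 0, "jaw": 2},
    {"tx": 0, "ty": 0, "tz": -0.07, "ax": 0, "ay": 0, "az": 0, "jaw": 2},
    {"tx": 0, "ty": 0, "tz": -0.07, "ax": 0, "ay": 0, "az": 0, "jaw": 3.3},
    {"tx": 0, "ty": 0, "tz": -0.07, "ax": 0, "ay": 0, "az": 0, "jaw": 3.8},
    {"tx": 0, "ty": 0, "tz": -0.07, "ax": 0, "ay": 0, "az": 0, "jaw": 5},
    {"tx": 0, "ty": 0, "tz": -0.07, "ax": 0, "ay": 0, "az": 0, "jaw": 6.5},
    {"tx": 0, "ty": 0, "tz": -0.07, "ax": 0, "ay": 0, "az": 0, "jaw": 6.5}
  ]
}}

```text
t: 14.35
tcp_pos: [0.5445, 0.1127, 0.0274]
eef_rot: [3.13, -0.265, -0.0]
wrist_force: [0.1, -0.1, 0.1]
gripper_width: 0.0646
```

Call:
{"fn": "play_rows", "kwargs": {
  "steps": [
    {"tx": 0, "ty": 0, "tz": 2, "ax": 0, "ay": 0, "az": 0, "jaw": 6.5},
    {"tx": 0, "ty": 0, "tz": 5, "ax": 0, "ay": 0, "az": 0, "jaw": 6.5},
    {"tx": 0, "ty": 0, "tz": 9, "ax": 0, "ay": 0, "az": 0, "jaw": 6.5},
    {"tx": 0, "ty": 0, "tz": 14, "ax": 0, "ay": 0, "az": 0, "jaw": 6.5},
    {"tx": 3, "ty": 2, "tz": 19, "ax": 0, "ay": 0, "az": 0, "jaw": 6.5},
    {"tx": 6, "ty": 4, "tz": 22, "ax": 0, "ay": 0, "az": 0, "jaw": 9},
    {"tx": 6, "ty": 4, "tz": 22, "ax": 0, "ay": 0, "az": 0, "jaw": 9},
    {"tx": 6, "ty": 4, "tz": 22, "ax": 0, "ay": 0, "az": 0, "jaw": 9}
  ]
}}

```text
t: 15.35
tcp_pos: [0.6033, 0.1523, 0.2461]
eef_rot: [3.13, -0.265, -0.003]
wrist_force: [0.0, -0.3, -0.4]
gripper_width: 0.0901
```

Run:
```python
from h import *
o=manip.get_obs();im=manip.camera("wrist")[:,:,::-1];c=cam("wrist",o)
s=manip.camera("side")[:,:,::-1]
print(o["t"],o["tcp_pos"])
for n,cc in(("wrist",c),("side",cam("side"))):
  for k,z in(("red_box",.004),("gas_lamp",.017),("green_box",0)):
    for p in manip.pinpoint(n,k)[:1]:
      w=onz(cc,p["location"][1],p["location"][0],z);d=R.from_euler("z",.17).apply(w-[.533,.164,0]);print(n,k,p,w.round(4),"tray",d.round(4))
cv2.imwrite("pics/w5.png",im);cv2.imwrite("pics/s5.png",cv2.resize(s[100:280,160:430],None,fx=2.9,fy=2.9,interpolation=2))
```

```text
15.35 [0.60327662 0.15228947 0.24611908]
wrist red_box {'location': [221.7, 318.0], 'confidence': 0.6} [0.5445 0.1113 0.004 ] tray [ 0.0203 -0.05    0.004 ]
wrist gas_lamp {'location': [281.0, 243.5], 'confidence': 0.94} [0.4853 0.2183 0.017 ] tray [-0.0562  0.0455  0.017 ]
wrist green_box {'location': [281.7, 241.5], 'confidence': 0.43} [0.4765 0.2245 0.    ] tray [-0.0659  0.0501  0.    ]
side red_box {'location': [193.7, 256.6], 'confidence': 0.63} [0.5436 0.0972 0.004 ] tray [ 0.0218 -0.064   0.004 ]
side gas_lamp {'location': [181.2, 209.6], 'confidence': 0.76} [0.4847 0.2157 0.017 ] tray [-0.0563  0.0427  0.017 ]
side green_box {'location': [250.6, 394.6], 'confidence': 0.76} [ 0.6011 -0.2696  0.    ] tray [ 0.1405 -0.4158  0.    ]
```

View pics/w5.png

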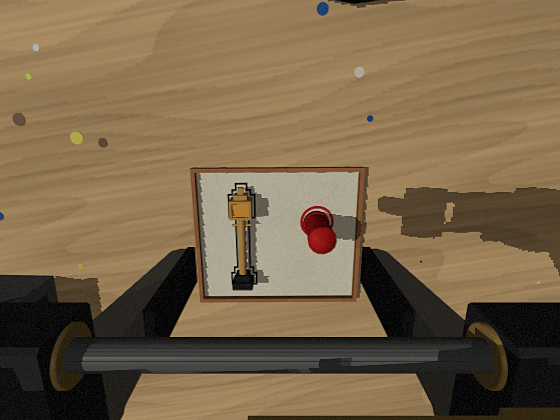

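View pics/s5.png

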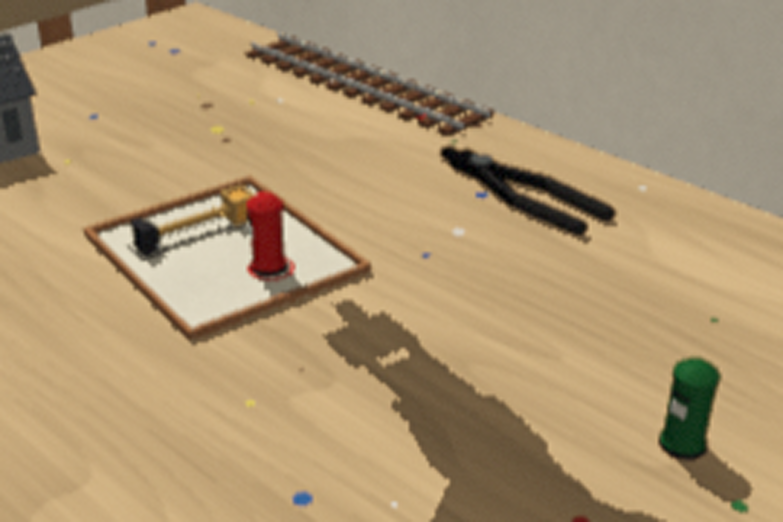

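The wrist view shows the lamp on its outline and the red box standing inside the ring at about (317,222). In the side picture the foot of the box also sits inside the ring, so the side network's red point looks like noise.

```bash
python3 -c "
from rig import manip
print(manip.hand_in())"
```

```text
the job is handed in; nothing more can be done
None
```

I laid the gas lamp on its outline, stood the red post box in the red circle, and handed the job in at about 15.6 s of the 64 s allowed. The interface gives no verdict, so the result rests on my own checks.

Last checks, in tray coordinates:

| Thing | Measured (x, y in mm) | Target (x, y in mm) | Other |
|---|---|---|---|
| Red box | about (20, -50), wrist camera | (20, -50) | looks upright and inside the ring in both pictures |
| Lamp foot | (-56, 45), wrist; (-56, 43), side | (-58, 45) | lantern towards +x; axis set about 1° off the tray's x axis when released |

- **Disagreement on the red box:** the side camera's network put it at (22, -64), just inside the 15 mm limit. I took this as network error, because the side picture shows its foot inside the ring and the wrist measurement and release pose agree.
- **Green box:** the arm never came near it. The side camera's last estimate differs from its first by about 14 mm, and I put that down to detector scatter. The wrist camera's last "green" report was a false match on the lamp, and I ignored it.
- **Arm:** it ended clear of everything, with the fingertips about 25 cm above the bench and the gripper open.

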